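# Build a square column of screw cartons in the stacking stand

### The job

Build one column in the corner of the stacking stand by sliding the cartons, without dropping or tipping them: first push the green-banded carton off the low left ledge onto the blue-banded one, then the red-banded carton off the high front ledge onto the green one. Bring each new carton fully home against both metal fences so that all three stand squarely over one another, finishing with a firm push of about 15 N that you hold for a moment, never so hard that a carton is crushed. Leave the other things on the desk alone.

Things in the scene. Friction and masses are not known exactly. Their poses are not given: they have to be found in the camera images.
- stand: fixed plywood stacking stand; origin on the desk under the centre of the column's place, x pointing away from the robot to the back fence, y to the left along the left ledge, z up. A carton home against both fences has its origin at x 0, y 0 in this frame and its axes along the stand's; undersides of first, second and third carton at z 6, 56 and 106 mm
- left_ledge (a point): centre of the low left ledge's top, at stand x 0, y 158, z 58 mm (2 mm above the first carton's top); the ledge covers stand x -52..45, y 66..250 mm and runs along the back fence to the column
- front_ledge (a point): centre of the high front ledge's top, at stand x -134.5, y 0, z 108 mm (2 mm above the second carton's top); the ledge covers stand x -215..-54, y -60..60 mm and runs along the side fence. Its end leaves the second carton only 9 mm to spare in x, so that carton must lie along the back fence before it is pushed sideways past it
- back_fence: aluminium fence 8 mm thick, fixed on the stand, with the stand's origin and axes; inner face at x = +45 mm; behind the column (y -68..60) its top is at z 126 mm, along the left ledge (y 60..250) at z 76 mm
- side_fence: aluminium fence 8 mm thick on the right, fixed on the stand, with the stand's origin and axes; inner face at y = -60 mm, x -215..45 mm, top at z 126 mm
- carton_blue: closed cardboard carton of screws with a blue band on its labels, 90 (x) x 120 (y) x 50 (z) mm, about 0.45 kg; origin at its underside's centre, z up; it already stands on the stand's floor in the corner of the fences. Too wide to grip: push its side faces. Crushed if pressed on a fence with over 40 N
- carton_green: closed cardboard carton of screws with a green band on its labels, 90 (x) x 120 (y) x 50 (z) mm, about 0.45 kg; origin at its underside's centre, z up; it starts on the low left ledge, somewhat turned and off the fence. Too wide to grip: push its side faces. Crushed if pressed on a fence with over 40 N
- carton_red: closed cardboard carton of screws with a red band on its labels, 90 (x) x 120 (y) x 50 (z) mm, about 0.45 kg; origin at its underside's centre, z up; it starts on the high front ledge, somewhat turned and off the fence. Too wide to grip: push its side faces. Crushed if pressed on a fence with over 40 N
- tape_measure: yellow pocket tape measure, 37 x 83 x 64 mm, loose on the desk, left of the stand; origin at its underside's centre; leave alone
- grease_tin: dark green round tin, diameter 68, height 62 mm, loose on the desk, left of the stand; origin at its underside's centre; leave alone
- masking_tape: beige roll of masking tape lying flat, diameter 69, height 24 mm, loose on the desk, right of the stand; origin at its underside's centre; leave alone
- pliers: red-handled pliers lying flat, 58 x 178 x 12 mm, loose on the desk, right of the stand; origin at its underside's centre; leave alone
Mind the look-alikes: they are no part of the job. Leave any turquoise look-alike of the carton_green alone.

How it is judged:
By the outcome, as a careful person would: the job done as asked, in the order asked, and still so for the second after the job is handed in, with the robot touching nothing.
It also fails if it takes over 72 s, if anything falls off the work surface, if the arm or the gripper's body presses on something with over 40 N, if the wrist force passes 120 N, or if a joint passes its speed limit or range.

### The arm

A 6-joint arm with a two-finger parallel gripper is mounted at the origin on a cart in front of the work surface, level with it; the furniture and walls round the work are solid. World frame = base frame: x ahead of the robot, y to its left, z up, the work surface at z = 0. Lengths are in m, angles in rad, forces in N, time in s.
With the tool pointing down it reaches from about 0.375 to 0.9 m from the base axis. Payload 3.1 kg.
Tool frame: the origin (TCP) lies midway between the tips of the shut fingers; the grasp point (between the pads) lies 19 mm behind it; z points along the fingers, y is the line along which they close (so a half turn about z gives the same grasp; the last joint's range is limited). The gripper opens to 87 mm and grips with 3 to 60 N. Pads are 19 mm wide; open, the fingers measure 117 mm over their backs; the gripper's body (75 mm by 190 mm) begins 51 mm behind the grasp point.
Start: joints at [1.163, 0.527, 1.433, -0, 1.181, -0.178], TCP at [0.142, 0.609, 0.223] pointing down, gripper open.
Joint ranges: [-3.08, 3.08], [-0.75, 2.2], [0.22, 2.44], [-1.43, 4.57], [0, 2.65], [-2.85, 2.85]. Speed limits (rad/s): [2.79, 2.79, 3.14, 3.14, 3.14, 3.14].

### API

Orientations are given as a unit quaternion [x, y, z, w].
In Python, from rig import robot gives the robot as it stands. The module is installed in compiled form; this text tells all that it offers.
- The arm moves only by the tool play_rows, never from a script. Its arguments are lists of equal length, an entry for each row: "gripper": the closure, from -1 (fully open) to 1 (shut); "delta_pos": the shift along the tool's x, y, z in cm, a list of three; "turn": the turn, a rotation vector about the tool's x, y, z in rad, a list of three. A call has 1 to 12 rows; each row is the pose to reach, as a shift and turn from the pose commanded when the call began, along the tool's axes at that moment; what a row does not reach only later rows make up. A row lasts 1/8 s, in which the tool goes at most 62.5 mm and 10.7 degrees, less where a joint would pass 70% of its speed; a pose out of reach is approached as far as the arm can. A call with a gripper value outside its range is refused whole. The fingers move at their own pace and stop on an object; "squeeze" is the grip in N (left out, the last holds). Time passes only in rows, so rows that repeat a pose let the fingers close. It gives the time, the measured TCP pose, the force, the opening and the grip force at its end, in the units of the state.
- robot.get_obs(): the state, without advancing time (a new reading comes with each control period).
- robot.camera(name): name is "side" or "top"; returns a dict with "color" (480x640x3 uint8, red, green, blue), "vfov" (degrees; the focal length in pixels is half the picture's height over the tangent of half this angle, whatever the lens; pixels are square), "cx", "cy" (the principal point, pixels), "R" (3x3) and "t" (3): a world point X has camera coordinates R X + t. Camera axes: x right, y down, z forward; pixel columns grow to the right and rows downward; lengths in m; the calibration is good to about 2 mm. A picture is of the moment at which its call begins. There is no depth.
- robot.hand_in(): hands the job in; it is judged then, once.
The state is a dict: "time": time; "q": joint angles; "joint_velocities": joint speeds; "joint_torque": joint torques, N m; "position": TCP position; "tool_rot": TCP orientation; "ft_force": force on the tool from outside, world axes, zero at the start; "moment": the same for the moment, N m; "grip_width": finger opening in m; "grip_force": force on a finger pad.
Only numpy, scipy, OpenCV 4.12 (cv2) and the standard library are available. Lean on these libraries where they do the work, as an engineer would, in place of code of your own. Each camera call takes 0.05 s, during which the arm holds its last target. There are 200 camera calls.

## Working session

There is one attempt and no reset: what is moved stays moved. The work goes in short steps, Python scripts to look and compute and a tool call to move; the robot and the scene stay as the last step left them, time stands still between calls to the robot, and variables do not carry over. Pictures are saved under pics/ and viewed, at most 10 in all, crops included, and the job is handed in when it is done.

Besides the shell and the picture viewer there is one more tool, called by a JSON object that holds its "fn" and its "kwargs", one argument or row to a line. play_rows: Moves the arm, as the interface text tells. Its arguments: {"type":"object","properties":{"gripper":{"type":"array","items":{"type":"number"}},"delta_pos":{"type":"array","items":{"type":"array","items":{"type":"number"}}},"turn":{"type":"array","items":{"type":"array","items":{"type":"number"}}},"squeeze":{"type":"number"}},"required":["gripper","delta_pos","turn"]}

```bash
mkdir -p pics
python3 - <<'E'
from rig import robot
import cv2,pickle
d={}
for n in("side","top"):
    c=robot.camera(n);d[n]=c
    cv2.imwrite(f"pics/{n}0.png",c["color"][:,:,::-1]);print(n,c["vfov"],c["cx"],c["cy"],c["R"],c["t"])
pickle.dump(d,open("c0.pkl","wb"))
print(robot.get_obs())
E
```

```text
side 57.31175439373779 322.3855663417574 245.35611408284808 [[ 4.06464455e-01  9.13666410e-01  5.81569817e-04]
 [ 7.55697495e-01 -3.35830640e-01 -5.62262463e-01]
 [-5.13525017e-01  2.28979197e-01 -8.26958635e-01]] [-0.23385455 -0.34985486  1.40019359]
top 42.008065800063264 321.4691517475191 248.82709294184542 [[ 0.01476175 -0.99971394  0.01881844]
 [-0.99915058 -0.01547238 -0.03819332]
 [ 0.03847356 -0.01823865 -0.99909316]] [0.00906656 0.50716701 1.53116329]
{'time': 0.1, 'q': array([ 1.16352544e+00,  5.28375328e-01,  1.43376593e+00, -4.44936804e-05,
        1.18142794e+00, -1.78484159e-01]), 'joint_velocities': array([-0.00050505, -0.00406779, -0.00243162, -0.00063861, -0.00139963,
        0.00122612]), 'joint_torque': array([-6.27533227e-04, -4.40987349e+01, -1.77149892e+01,  6.34478359e-02,
        5.33785298e-02, -5.01133684e-05]), 'position': array([0.1414537 , 0.60809887, 0.22167082]), 'tool_rot': array([ 1.14135573e-01,  9.93464692e-01, -9.52128573e-04, -2.65625341e-04]), 'ft_force': array([0.19205639, 0.01267569, 0.08790114]), 'moment': array([-0.03598334, -0.02086906,  0.01531603]), 'grip_force': 0.0, 'grip_width': 0.08665380629043558}
```

View pics/side0.png

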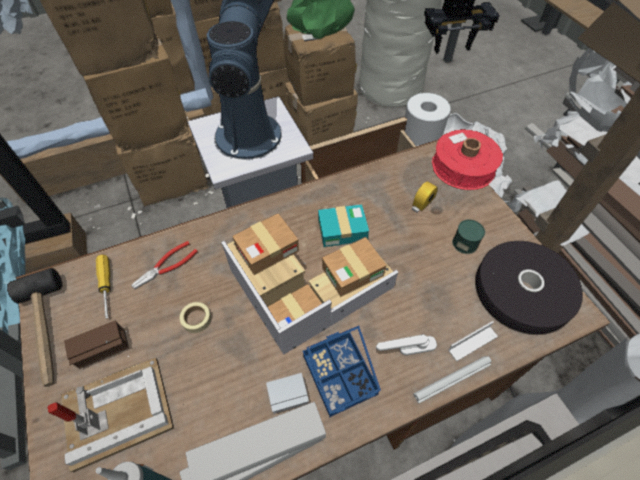

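View pics/top0.png

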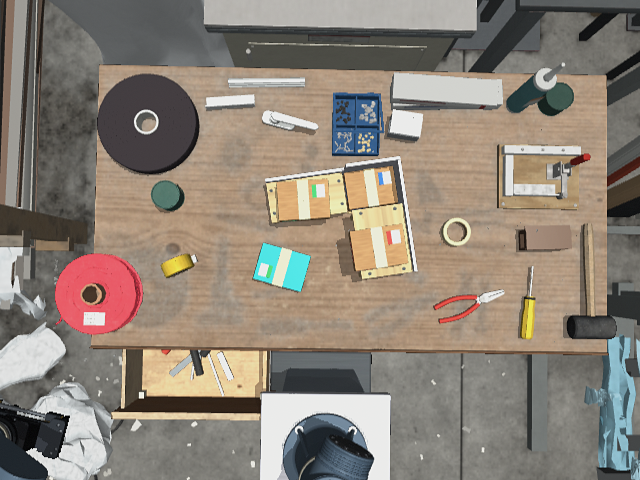

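The side view shows the stand at about (310,280). The top view shows the green-label carton on the left ledge at (303,198), the red one on the front ledge at (379,245) and the blue one in the corner at (371,186). The turquoise look-alike lies on the desk at (282,267). I'll confirm in an enlarged crop.

Run:
```python
import cv2,pickle
d=pickle.load(open("c0.pkl","rb"))
a=d["top"]["color"][150:290,255:425,::-1];cv2.imwrite("pics/t1.png",cv2.resize(a,None,fx=4.2,fy=4.2,interpolation=cv2.INTER_CUBIC))
a=d["side"]["color"][205:355,215:405,::-1];cv2.imwrite("pics/s1.png",cv2.resize(a,None,fx=4,fy=4,interpolation=cv2.INTER_CUBIC))
```

```text
(no output)
```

View pics/t1.png

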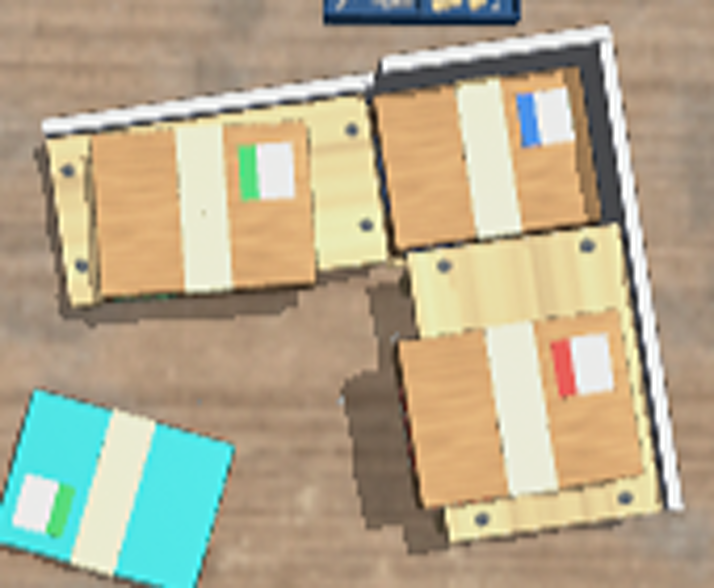

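View pics/s1.png

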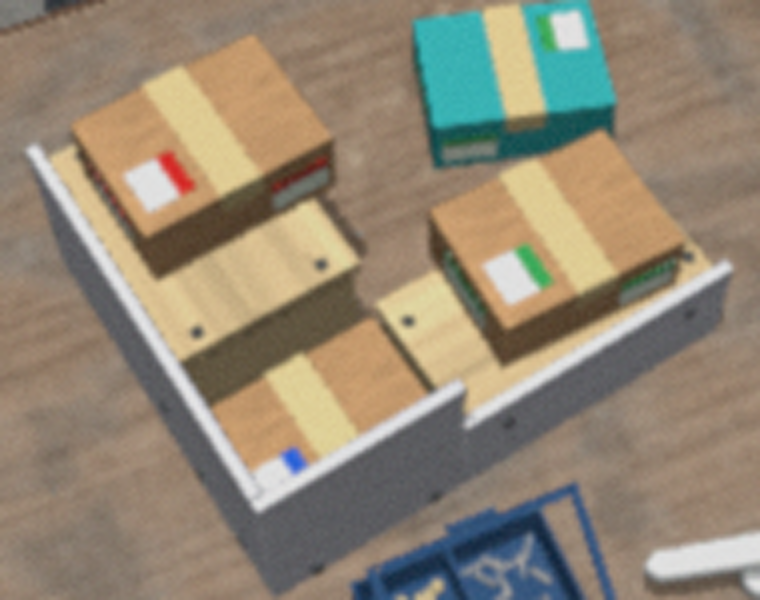

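Confirmed: the green-banded carton is the brown one on the ledge, top crop (203,210). The turquoise one at (115,490) on the desk is the look-alike and stays alone. Red is at (520,410) and blue is in the corner at (485,165). Next I fit the stand and carton poses.

```bash
cat > h.py <<'E'
import numpy as np,pickle
from scipy.optimize import least_squares
def proj(c,X):
    X=np.atleast_2d(X);p=X@c["R"].T+c["t"];f=240/np.tan(np.radians(c["vfov"]/2))
    return np.c_[c["cx"]+f*p[:,0]/p[:,2],c["cy"]+f*p[:,1]/p[:,2]]
def se2(p,L):
    L=np.asarray(L,float);c,s=np.cos(p[2]),np.sin(p[2])
    return np.c_[p[0]+c*L[:,0]-s*L[:,1],p[1]+s*L[:,0]+c*L[:,1],L[:,2]]
def T(x): return [(a+.5)/4.2-.5+o for a,o in zip(x,(255,150))]
def S(x): return [(a+.5)/4-.5+o for a,o in zip(x,(215,205))]
def fit(obs,cams,x0):
    # obs: list (cam, local mm, px)
    def r(p):
        o=[]
        for c,l,u in obs: o+=list(proj(cams[c],se2(p,[np.array(l)/1e3]))[0]-u)
        return o
    s=least_squares(r,x0,loss='soft_l1');return s.x,np.array(r(s.x)).reshape(-1,2)
E
python3 - <<'E'
from h import *
d=pickle.load(open("c0.pkl","rb"))
t=[((53,-68,126),(608,27)),((-215,-68,126),(682,507)),((53,250,76),(42,121)),((53,60,126),(381,60)),((-52,250,58),(72,309)),((-52,66,58),(388,262)),((-215,60,108),(449,543)),((-54,60,108),(407,250)),((-54,-60,108),(617,226)),((-215,-60,108),(660,513))]
s=[((53,-68,126),(258,509)),((-215,-68,126),(28,150)),((53,60,126),(463,386)),((53,250,76),(731,268)),((-54,60,108),(357,262)),((-54,-60,108),(182,360)),((-52,66,58),(378,303))]
o=[("top",l,T(u)) for l,u in t]+[("side",l,S(u)) for l,u in s]
st,r=fit(o,d,[.6,-.1,.1]);print("stand",st,np.degrees(st[2]));print(r.round(1).tolist())
np.save("st.npy",st)
C=[(45,60),(45,-60),(-45,-60),(-45,60)]
def car(z,tp,sp):
    o=[("top",(*l,z),T(u)) for l,u in zip(C,tp)]+[("side",(*l,z),S(u)) for l,u in zip(C,sp)]
    p,r=fit(o,d,st);w=p-st;c,s_=np.cos(st[2]),np.sin(st[2])
    print("world",p,"stand mm",1e3*(c*w[0]+s_*w[1]),1e3*(-s_*w[0]+c*w[1]),"deg",np.degrees(w[2]));print(r.round(1).tolist())
car(108,[(92,133),(307,122),(314,284),(102,298)],[(685,247),(505,325),(430,212),(602,132)])
car(158,[(398,342),(630,308),(645,472),(424,508)],[(333,137),(157,232),(72,125),(250,38)])
E
```

```text
stand [ 0.65615048 -0.10025348  0.15818573] 9.0633746262277
[[0.9, -0.3], [0.6, 1.0], [-0.1, -0.1], [-0.1, -0.4], [-0.5, -0.4], [0.4, -0.0], [0.0, 0.4], [-0.1, 1.2], [1.0, -0.4], [1.1, 0.1], [0.5, 0.4], [0.1, -0.9], [1.7, 0.2], [1.7, -0.2], [1.8, -0.7], [-1.2, 0.5], [-0.2, -0.6]]
world [0.61720181 0.06111612 0.07277401] stand mm -13.04234741205016 165.4903113453894 deg -4.893731039456399
[[0.3, 0.1], [0.8, -0.1], [1.4, -0.0], [0.0, -0.4], [1.0, -1.4], [0.2, 0.9], [-0.3, -1.1], [1.2, -1.0]]
world [ 0.50807239 -0.1094426   0.17103615] stand mm -147.67682483978598 14.25188462657046 deg 0.7362748700737201
[[0.2, -0.1], [-2.1, -0.3], [0.8, 0.4], [0.3, 0.2], [1.1, -0.1], [-2.3, 1.6], [-0.3, -0.0], [1.3, -1.6]]
```

```bash
cat > g.py <<'E'
import numpy as np,sys
from scipy.spatial.transform import Rotation as R
from rig import robot
st=np.load("st.npy");Rs=R.from_euler("z",st[2])
def now():
    o=robot.get_obs();Rt=R.from_quat(o["tool_rot"]);y=Rs.inv().apply(Rt.apply([0,1,0]));p=o["position"]
    s=Rs.inv().apply(p-[st[0],st[1],0])*1e3
    print("t",o["time"],"stand",s.round(1),"ydir deg",np.degrees(np.arctan2(y[1],y[0])).round(2),"F stand",Rs.inv().apply(o["ft_force"]).round(1),"w",round(o["grip_width"],4),"q",o["q"].round(2))
    return o,Rt
def goto(x,y,z,ydir):
    "stand mm, direction of tool y in stand frame (deg)"
    o,Rt=now();a=np.radians(ydir);Y=[np.cos(a),np.sin(a),0];Z=[0,0,-1];X=np.cross(Y,Z)
    D=Rs*R.from_matrix(np.c_[X,Y,Z])
    w=Rs.apply(np.array([x,y,z])/1e3)+[st[0],st[1],0]
    print("delta cm",(Rt.inv().apply(w-o["position"])*100).round(2),"turn",(Rt.inv()*D).as_rotvec().round(4))
if __name__=="__main__":
    a=list(map(float,sys.argv[1:]))
    goto(*a) if a else now()
E
python3 g.py -85 178 180 90
```

```text
t 0.1 stand [-396.7  780.6  221.7] ydir deg 67.83 F stand [ 0.2 -0.   0.1] w 0.0867 q [ 1.16  0.53  1.43 -0.    1.18 -0.18]
delta cm [-51.61 -44.03   4.24] turn [-0.0019 -0.0007 -0.387 ]
```

{"fn": "play_rows", "kwargs": {
  "gripper": [-0.4, -0.4, -0.4, -0.4, -0.4, -0.4, -0.4, -0.4, -0.4, -0.4, -0.4, -0.4],
  "delta_pos": [
    [-4.3, -3.7, 0],
    [-8.6, -7.3, 0],
    [-12.9, -11, 0],
    [-17.2, -14.7, 0.5],
    [-21.5, -18.3, 1],
    [-25.8, -22, 1.5],
    [-30.1, -25.7, 2],
    [-34.4, -29.4, 2.5],
    [-38.7, -33, 3],
    [-43, -36.7, 3.5],
    [-47.3, -40.4, 4],
    [-51.6, -44, 4.2]
  ],
  "turn": [
    [0, 0, -0.03],
    [0, 0, -0.06],
    [0, 0, -0.1],
    [0, 0, -0.14],
    [0, 0, -0.18],
    [0, 0, -0.22],
    [0, 0, -0.26],
    [0, 0, -0.3],
    [0, 0, -0.34],
    [0, 0, -0.387],
    [0, 0, -0.387],
    [0, 0, -0.387]
  ]
}}

```text
time: 1.6
position: [0.545, 0.0615, 0.1799]
tool_rot: [-0.079, 0.997, 0.0, -0.001]
ft_force: [0.7, 0.9, -0.7]
grip_width: 0.0609
grip_force: 0.0
```

```bash
python3 g.py -85 178 68 90
```

```text
t 1.6 stand [-84.3 177.2 179.9] ydir deg 89.98 F stand [ 0.8  0.8 -0.7] w 0.0609 q [-0.09  0.48  1.67  0.    0.99 -1.82]
delta cm [ 0.05  0.07 11.19] turn [ 0.0005 -0.0011 -0.0004]
```

{"fn": "play_rows", "kwargs": {
  "gripper": [-0.4, -0.4, -0.4, -0.4, -0.4, -0.4, -0.4, -0.4, -0.4, -0.4, -0.4],
  "delta_pos": [
    [0, 0, 5],
    [0, 0, 9.5],
    [0, 0, 11.2],
    [0, 0, 11.2],
    [-0.4, 0, 11.2],
    [-0.8, 0, 11.2],
    [-1.2, 0, 11.2],
    [-1.6, 0, 11.2],
    [-2.0, 0, 11.2],
    [-2.4, 0, 11.2],
    [-2.7, 0, 11.2]
  ],
  "turn": [
    [0, 0, 0],
    [0, 0, 0],
    [0, 0, 0],
    [0, 0, 0],
    [0, 0, 0],
    [0, 0, 0],
    [0, 0, 0],
    [0, 0, 0],
    [0, 0, 0],
    [0, 0, 0],
    [0, 0, 0]
  ]
}}

```text
time: 2.98
position: [0.5709, 0.0675, 0.0685]
tool_rot: [-0.079, 0.997, 0.0, -0.001]
ft_force: [-3.6, 0.1, 3.5]
grip_width: 0.061
grip_force: 1.8
```

```bash
python3 g.py
```

```text
t 2.975 stand [-57.8 179.   68.5] ydir deg 90.01 F stand [-3.6  0.6  3.5] w 0.061 q [-0.08  0.68  1.68 -0.    0.78 -1.81]
```

{"fn": "play_rows", "kwargs": {
  "gripper": [-0.4, -0.4, -0.4, -0.4],
  "delta_pos": [
    [-0.1, 0, 0],
    [-0.2, 0, 0],
    [-0.3, 0, 0],
    [-0.3, 0, 0]
  ],
  "turn": [
    [0, 0, 0],
    [0, 0, 0],
    [0, 0, 0],
    [0, 0, 0]
  ]
}}

```text
time: 3.48
position: [0.5723, 0.0678, 0.0684]
tool_rot: [-0.079, 0.997, 0.0, -0.002]
ft_force: [-5.4, -2.3, 4.2]
grip_width: 0.061
grip_force: 3.1
```

```bash
python3 g.py
```

```text
t 3.475 stand [-56.4 179.1  68.4] ydir deg 90.02 F stand [-5.7 -1.4  4.2] w 0.061 q [-0.08  0.68  1.67 -0.    0.79 -1.8 ]
```

{"fn": "play_rows", "kwargs": {
  "gripper": [-0.4, -0.4, -0.4, -0.4],
  "delta_pos": [
    [-0.1, 0, 0],
    [-0.2, 0, 0],
    [-0.3, 0, 0],
    [-0.3, 0, 0]
  ],
  "turn": [
    [0, 0, 0],
    [0, 0, 0],
    [0, 0, 0],
    [0, 0, 0]
  ]
}}

```text
time: 3.98
position: [0.5721, 0.0678, 0.0683]
tool_rot: [-0.079, 0.997, -0.0, -0.005]
ft_force: [-11.5, -4.1, 8.6]
grip_width: 0.0611
grip_force: 5.9
```

```bash
python3 g.py
```

```text
t 3.975 stand [-56.5 179.2  68.3] ydir deg 90.04 F stand [-12.   -2.3   8.6] w 0.0611 q [-0.08  0.68  1.67 -0.    0.8  -1.8 ]
```

{"fn": "play_rows", "kwargs": {
  "gripper": [-0.4, -0.4, -0.4, -0.4, 0.1, 0.1, 0.1, 0.1, 0.1, 0.1],
  "delta_pos": [
    [0.6, 0, 0],
    [2.5, 0, 0],
    [3, 0, -4],
    [3, 0, -10],
    [3, 1, -11],
    [1, 4, -11],
    [-1, 6, -11],
    [-3, 8, -11],
    [-5.5, 8, -11],
    [-5.5, 8, -11]
  ],
  "turn": [
    [0, 0, 0],
    [0, 0, 0],
    [0, 0, 0],
    [0, 0, 0.17],
    [0, 0, 0.34],
    [0, 0, 0.51],
    [0, 0, 0.68],
    [0, 0, 0.85],
    [0, 0, 1.02],
    [0, 0, 1.19]
  ]
}}

```text
time: 5.22
position: [0.6225, 0.157, 0.1789]
tool_rot: [0.495, 0.869, 0.002, 0.003]
ft_force: [0.2, -0.6, -0.3]
grip_width: 0.0396
grip_force: 0.0
```

```bash
python3 g.py 2 265 150 0
python3 - <<'E'
from rig import robot
import cv2,pickle
d={n:robot.camera(n) for n in("side","top")};pickle.dump(d,open("c1.pkl","wb"))
a=cv2.resize(d["side"]["color"][205:355,215:405,::-1],None,fx=3,fy=3,interpolation=cv2.INTER_CUBIC);b=cv2.resize(d["top"]["color"][150:290,255:425,::-1],None,fx=3,fy=3,interpolation=cv2.INTER_CUBIC)[:,:225]
cv2.imwrite("pics/g1.png",cv2.hconcat([a[:420],b]))
E
```

```text
t 5.225 stand [  7.3 259.4 178.9] ydir deg 21.55 F stand [ 0.1 -0.6 -0.3] w 0.0396 q [ 0.07  0.6   1.44  0.    1.1  -0.46]
delta cm [ 0.72 -0.3   2.88] turn [0.0066 0.0013 0.3761]
```

View pics/g1.png

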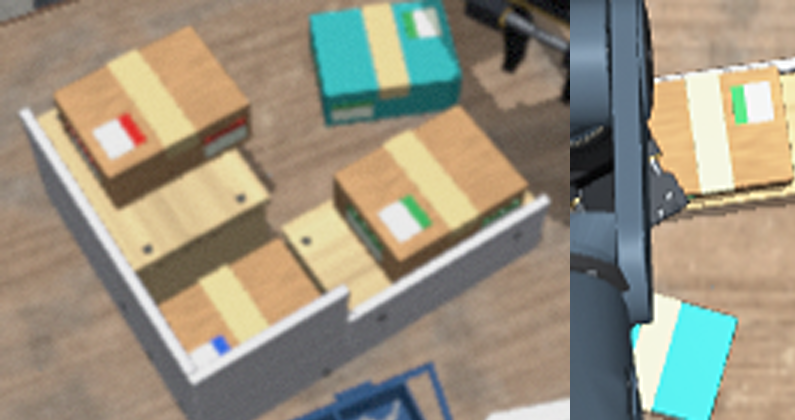

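The green carton now lies flush along the back fence. Next is turning to push it sideways.

{"fn": "play_rows", "kwargs": {
  "gripper": [0.1, 0.1, 0.1, 0.1, 0.1, 0.1],
  "delta_pos": [
    [0.7, -0.5, 0],
    [0.7, -0.5, 0],
    [0.7, -0.5, 3],
    [0.7, -0.5, 7],
    [0.7, -0.5, 8],
    [0.7, -0.5, 8]
  ],
  "turn": [
    [0.0066, 0.0013, 0.17],
    [0.0066, 0.0013, 0.34],
    [0.0066, 0.0013, 0.376],
    [0.0066, 0.0013, 0.376],
    [0.0066, 0.0013, 0.376],
    [0.0066, 0.0013, 0.376]
  ]
}}

```text
time: 6.08
position: [0.6111, 0.1595, 0.0984]
tool_rot: [0.647, 0.763, -0.003, -0.002]
ft_force: [-0.0, 1.0, 0.3]
grip_width: 0.0392
grip_force: 0.0
```

```bash
python3 g.py 0 240 74 0
```

```text
t 6.075 stand [ -3.6 263.6  98.4] ydir deg 0.34 F stand [0.1 1.  0.3] w 0.0392 q [ 0.08  0.69  1.51 -0.    0.95 -0.09]
delta cm [-2.36  0.36  2.43] turn [-0.0068 -0.0002  0.0059]
```

{"fn": "play_rows", "kwargs": {
  "gripper": [0.1, 0.1, 0.1, 0.1, 0.1, 0.1, 0.1, 0.1, 0.1, 0.1, 0.1],
  "delta_pos": [
    [0, 0.2, 1.5],
    [0, 0.2, 2.4],
    [-1.5, 0.2, 2.4],
    [-2.4, 0.2, 2.4],
    [-3.2, 0.25, 2.4],
    [-4, 0.3, 2.4],
    [-4.8, 0.35, 2.4],
    [-5.6, 0.4, 2.4],
    [-6.4, 0.4, 2.4],
    [-7.2, 0.4, 2.4],
    [-8, 0.4, 2.4]
  ],
  "turn": [
    [-0.007, 0, 0.006],
    [-0.007, 0, 0.006],
    [-0.007, 0, 0.006],
    [-0.007, 0, 0.006],
    [-0.007, 0, 0.006],
    [-0.007, 0, 0.006],
    [-0.007, 0, 0.006],
    [-0.007, 0, 0.006],
    [-0.007, 0, 0.006],
    [-0.007, 0, 0.006],
    [-0.007, 0, 0.006]
  ]
}}

```text
time: 7.45
position: [0.6274, 0.0805, 0.0743]
tool_rot: [0.649, 0.76, -0.0, -0.0]
ft_force: [-2.8, 2.8, 0.2]
grip_width: 0.0391
grip_force: 1.7
```

```bash
python3 g.py 2 90 74 0
```

```text
t 7.45 stand [1.000e-01 1.831e+02 7.430e+01] ydir deg -0.07 F stand [-2.3  3.2  0.2] w 0.0391 q [-0.05  0.72  1.53 -0.    0.89 -0.21]
delta cm [-9.31  0.2   0.03] turn [-0.0004 -0.     -0.0012]
```

{"fn": "play_rows", "kwargs": {
  "gripper": [0.1, 0.1, 0.1, 0.1, 0.1, 0.1, 0.1, 0.1, 0.1, 0.1, 0.1, 0.1],
  "delta_pos": [
    [-0.8, 0, 0],
    [-1.6, 0, 0],
    [-2.4, 0, 0],
    [-3.2, 0, 0],
    [-4, 0.05, 0],
    [-4.8, 0.05, 0],
    [-5.6, 0.05, 0],
    [-6.4, 0.1, 0],
    [-7.2, 0.1, 0],
    [-8, 0.1, 0],
    [-8.7, 0.1, 0],
    [-9.2, 0.1, 0]
  ],
  "turn": [
    [0, 0, 0],
    [0, 0, 0],
    [0, 0, 0],
    [0, 0, 0],
    [0, 0, 0],
    [0, 0, 0],
    [0, 0, 0],
    [0, 0, 0],
    [0, 0, 0],
    [0, 0, 0],
    [0, 0, 0],
    [0, 0, 0]
  ]
}}

```text
time: 8.95
position: [0.6435, -0.0105, 0.0744]
tool_rot: [0.65, 0.76, 0.0, 0.0]
ft_force: [-0.7, 1.5, -0.9]
grip_width: 0.0391
grip_force: 0.8
```

```bash
python3 g.py 2 70 74 0
```

```text
t 8.95 stand [ 1.6 90.7 74.4] ydir deg -0.09 F stand [-0.5  1.6 -0.9] w 0.0391 q [-0.19  0.74  1.5  -0.    0.91 -0.35]
delta cm [-2.07  0.04  0.04] turn [ 0.0009  0.0005 -0.0015]
```

{"fn": "play_rows", "kwargs": {
  "gripper": [0.1, 0.1, 0.1, 0.1, 0.1, 0.1],
  "delta_pos": [
    [-0.5, 0.1, 0],
    [-1, 0.2, 0],
    [-1.4, 0.3, 0],
    [-1.7, 0.3, 0],
    [-2, 0.3, 0],
    [-2.1, 0.3, 0]
  ],
  "turn": [
    [0, 0, 0],
    [0, 0, 0],
    [0, 0, 0],
    [0, 0, 0],
    [0, 0, 0],
    [0, 0, 0]
  ]
}}

```text
time: 9.7
position: [0.6495, -0.029, 0.0747]
tool_rot: [0.65, 0.76, 0.001, -0.0]
ft_force: [-1.0, 6.8, 0.3]
grip_width: 0.039
grip_force: 3.3
```

```bash
python3 g.py 2 70 74 0
```

```text
t 9.7 stand [ 4.7 71.4 74.7] ydir deg -0.08 F stand [0.1 6.8 0.3] w 0.039 q [-0.22  0.74  1.48  0.    0.92 -0.38]
delta cm [-0.14 -0.27  0.07] turn [ 0.0011 -0.0015 -0.0014]
```

{"fn": "play_rows", "kwargs": {
  "gripper": [0.1, 0.1, 0.1, 0.1],
  "delta_pos": [
    [-0.1, 0, 0],
    [-0.2, 0, 0],
    [-0.3, 0, 0],
    [-0.3, 0, 0]
  ],
  "turn": [
    [0, 0, 0],
    [0, 0, 0],
    [0, 0, 0],
    [0, 0, 0]
  ]
}}

```text
time: 10.2
position: [0.6492, -0.0291, 0.0747]
tool_rot: [0.649, 0.761, 0.002, -0.002]
ft_force: [-2.1, 12.4, 2.3]
grip_width: 0.0392
grip_force: 5.8
```

```bash
python3 g.py
```

```text
t 10.2 stand [ 4.4 71.3 74.7] ydir deg -0.04 F stand [-0.1 12.6  2.3] w 0.0392 q [-0.22  0.74  1.48  0.01  0.92 -0.38]
```

{"fn": "play_rows", "kwargs": {
  "gripper": [0.1, 0.1, 0.1, 0.1, 0.1, 0.1, 0.1, 0.1],
  "delta_pos": [
    [-0.12, 0.1, 0],
    [-0.12, 0.2, 0],
    [-0.12, 0.2, 0],
    [-0.12, 0.2, 0],
    [-0.12, 0.2, 0],
    [-0.12, 0.2, 0],
    [-0.12, 0.2, 0],
    [-0.12, 0.2, 0]
  ],
  "turn": [
    [0, 0, 0],
    [0, 0, 0],
    [0, 0, 0],
    [0, 0, 0],
    [0, 0, 0],
    [0, 0, 0],
    [0, 0, 0],
    [0, 0, 0]
  ]
}}

```text
time: 11.2
position: [0.6492, -0.0291, 0.0747]
tool_rot: [0.649, 0.761, 0.001, -0.004]
ft_force: [-4.4, 13.1, 5.6]
grip_width: 0.0392
grip_force: 6.8
```

```bash
python3 g.py
```

```text
t 11.2 stand [ 4.4 71.4 74.7] ydir deg -0.04 F stand [-2.3 13.6  5.6] w 0.0392 q [-0.22  0.74  1.47  0.01  0.93 -0.38]
```

{"fn": "play_rows", "kwargs": {
  "gripper": [0.1, 0.1, 0.1, 0.1, 0.1],
  "delta_pos": [
    [-0.08, 0, 0],
    [-0.08, 0, 0],
    [-0.08, 0, 0],
    [-0.08, 0, 0],
    [-0.08, 0, 0]
  ],
  "turn": [
    [0, 0, 0],
    [0, 0, 0],
    [0, 0, 0],
    [0, 0, 0],
    [0, 0, 0]
  ]
}}

```text
time: 11.82
position: [0.6492, -0.0291, 0.0747]
tool_rot: [0.649, 0.76, 0.001, -0.005]
ft_force: [-6.7, 14.5, 5.7]
grip_width: 0.0395
grip_force: 7.7
```

{"fn": "play_rows", "kwargs": {
  "gripper": [0.1, 0.1, 0.1, 0.1, 0.1, 0.1, 0.1],
  "delta_pos": [
    [0.3, 0, 0],
    [0.8, 0, 0],
    [3, 0, 0],
    [5, 0, 0],
    [5, -2, -6],
    [5, -5, -11],
    [5, -10, -11]
  ],
  "turn": [
    [0, 0, 0],
    [0, 0, 0],
    [0, 0, 0],
    [0, 0, 0],
    [0, 0, 0],
    [0, 0, 0],
    [0, 0, 0]
  ]
}}

```text
time: 12.7
position: [0.5493, -0.0006, 0.1888]
tool_rot: [0.649, 0.761, 0.003, 0.006]
ft_force: [-0.1, -0.5, -0.2]
grip_width: 0.0392
grip_force: 0.0
```

```bash
python3 g.py -148 105 185 0
python3 - <<'E'
from rig import robot
import cv2,pickle
d={n:robot.camera(n) for n in("side","top")};pickle.dump(d,open("c2.pkl","wb"))
a=cv2.resize(d["side"]["color"][205:355,215:345,::-1],None,fx=4,fy=4,interpolation=cv2.INTER_CUBIC)
cv2.imwrite("pics/g2.png",a)
E
```

```text
t 12.7 stand [-89.8 115.3 188.8] ydir deg 0.04 F stand [-0.2 -0.4 -0.2] w 0.0392 q [-0.2   0.46  1.67 -0.    0.99 -0.36]
delta cm [-1.02 -5.82  0.32] turn [0.0122 0.0047 0.0006]
```

View pics/g2.png

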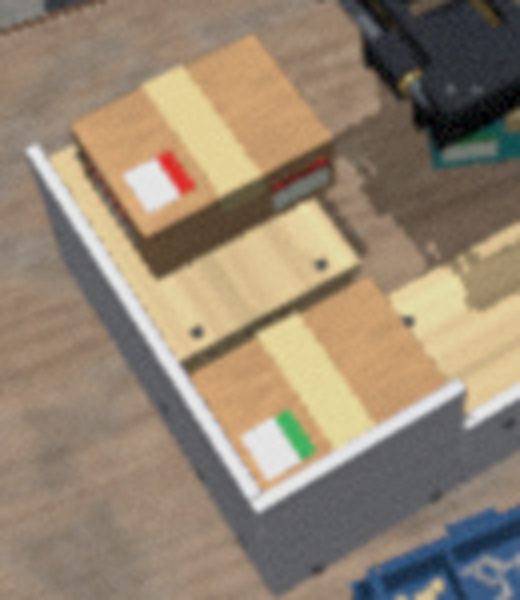

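Green is home: its top is flush with both fences, with the corner at (258,485). Now for the red one.

{"fn": "play_rows", "kwargs": {
  "gripper": [0.1, 0.1, 0.1, 0.1, 0.1, 0.1, 0.1, 0.1],
  "delta_pos": [
    [-0.5, -3, 0],
    [-1, -5.8, 0.5],
    [-1, -5.8, 4],
    [-1, -5.8, 7],
    [-1, -5.8, 7],
    [-1.6, -5.8, 7],
    [-2.2, -5.8, 7],
    [-2.8, -5.8, 7]
  ],
  "turn": [
    [0.012, 0.0047, 0],
    [0.012, 0.0047, 0],
    [0.012, 0.0047, 0],
    [0.012, 0.0047, 0],
    [0.012, 0.0047, 0],
    [0.012, 0.0047, 0],
    [0.012, 0.0047, 0],
    [0.012, 0.0047, 0]
  ]
}}

```text
time: 13.8
position: [0.4934, -0.0382, 0.1154]
tool_rot: [0.65, 0.76, -0.002, -0.005]
ft_force: [0.5, -0.4, 0.7]
grip_width: 0.0393
grip_force: 0.0
```

```bash
python3 g.py -148 72 118 0
```

```text
t 13.8 stand [-150.9   86.9  115.4] ydir deg -0.07 F stand [ 0.4 -0.4  0.7] w 0.0393 q [-0.3   0.53  1.85 -0.    0.78 -0.46]
delta cm [-1.49  0.29 -0.27] turn [-0.0096 -0.0036 -0.0013]
```

{"fn": "play_rows", "kwargs": {
  "gripper": [0.1, 0.1, 0.1, 0.1, 0.1, 0.1, 0.1],
  "delta_pos": [
    [-0.3, 0, -0.2],
    [-0.6, 0, -0.2],
    [-0.9, 0, -0.2],
    [-1.2, 0, -0.2],
    [-1.5, 0, -0.2],
    [-1.8, 0, -0.2],
    [-1.9, 0, -0.2]
  ],
  "turn": [
    [-0.01, -0.004, 0],
    [-0.01, -0.004, 0],
    [-0.01, -0.004, 0],
    [-0.01, -0.004, 0],
    [-0.01, -0.004, 0],
    [-0.01, -0.004, 0],
    [-0.01, -0.004, 0]
  ]
}}

```text
time: 14.68
position: [0.4947, -0.054, 0.1164]
tool_rot: [0.65, 0.76, 0.001, -0.003]
ft_force: [-0.4, 13.9, 6.6]
grip_width: 0.0394
grip_force: 7.1
```

```bash
python3 g.py
```

```text
t 14.675 stand [-152.1   71.1  116.4] ydir deg -0.1 F stand [ 1.8 13.8  6.6] w 0.0394 q [-0.34  0.53  1.84  0.    0.77 -0.5 ]
```

{"fn": "play_rows", "kwargs": {
  "gripper": [0.1, 0.1, 0.1, 0.1, -0.4, -0.4, -0.4, -0.4, -0.4, -0.4, -0.4, -0.4],
  "delta_pos": [
    [0.5, 0, 0],
    [3, 0, 0],
    [4, 0, -4],
    [4, -2, -7],
    [3, -5, -7],
    [0, -7.5, -7],
    [-3, -7.5, -7],
    [-5, -7.5, -7],
    [-6.9, -7.5, -7],
    [-6.9, -7.5, -7],
    [-6.9, -7.5, -7],
    [-6.9, -7.5, -7]
  ],
  "turn": [
    [0, 0, 0],
    [0, 0, 0],
    [0, 0, -0.17],
    [0, 0, -0.34],
    [0, 0, -0.51],
    [0, 0, -0.68],
    [0, 0, -0.85],
    [0, 0, -1.02],
    [0, 0, -1.19],
    [0, 0, -1.36],
    [0, 0, -1.53],
    [0, 0, -1.57]
  ]
}}

```text
time: 16.18
position: [0.4327, -0.1376, 0.1864]
tool_rot: [-0.079, 0.997, -0.001, -0.001]
ft_force: [0.4, -0.4, 2.0]
grip_width: 0.0609
grip_force: 0.0
```

```bash
python3 g.py -228 2 116 90
```

```text
t 16.175 stand [-226.6   -1.6  186.4] ydir deg 89.99 F stand [ 0.3 -0.5  2. ] w 0.0609 q [-0.55  0.36  1.89 -0.    0.9  -2.28]
delta cm [0.13 0.38 7.04] turn [-0.0015 -0.0015 -0.0001]
```

{"fn": "play_rows", "kwargs": {
  "gripper": [-0.4, -0.4, -0.4, -0.4, -0.4, -0.4, -0.4, -0.4, -0.4, -0.4, -0.4, -0.4],
  "delta_pos": [
    [0.1, 0.5, 4],
    [0.1, 0.5, 7],
    [0.1, 0.5, 7],
    [-0.9, 0.5, 7],
    [-1.7, 0.5, 7],
    [-2.4, 0.5, 7],
    [-3.2, 0.45, 7],
    [-4, 0.4, 7],
    [-4.8, 0.35, 7],
    [-5.6, 0.3, 7],
    [-6.4, 0.25, 7],
    [-7.2, 0.25, 7]
  ],
  "turn": [
    [0, 0, 0],
    [0, 0, 0],
    [0, 0, 0],
    [0, 0, 0],
    [0, 0, 0],
    [0, 0, 0],
    [0, 0, 0],
    [0, 0, 0],
    [0, 0, 0],
    [0, 0, 0],
    [0, 0, 0],
    [0, 0, 0]
  ]
}}

```text
time: 17.68
position: [0.5016, -0.1211, 0.1158]
tool_rot: [-0.078, 0.997, 0.002, -0.003]
ft_force: [-5.7, 1.2, 3.0]
grip_width: 0.0608
grip_force: 2.7
```

```bash
python3 g.py -80 1 116 90
```

```text
t 17.675 stand [-155.9    3.7  115.8] ydir deg 89.92 F stand [-5.5  2.1  3. ] w 0.0608 q [-0.45  0.55  1.8  -0.    0.8  -2.18]
delta cm [-7.59 -0.26 -0.06] turn [ 0.0037 -0.0056 -0.0013]
```

{"fn": "play_rows", "kwargs": {
  "gripper": [-0.4, -0.4, -0.4, -0.4, -0.4, -0.4, -0.4, -0.4, -0.4, -0.4],
  "delta_pos": [
    [-0.8, 0, 0],
    [-1.6, 0, 0],
    [-2.4, 0, 0],
    [-3.2, 0, 0],
    [-4, 0, 0],
    [-4.8, 0, 0],
    [-5.6, 0, 0],
    [-6.4, -0.05, 0],
    [-7.2, -0.1, 0],
    [-8, -0.1, 0]
  ],
  "turn": [
    [0, 0, 0],
    [0, 0, 0],
    [0, 0, 0],
    [0, 0, 0],
    [0, 0, 0],
    [0, 0, 0],
    [0, 0, 0],
    [0, 0, 0],
    [0, 0, 0],
    [0, 0, 0]
  ]
}}

```text
time: 18.92
position: [0.5828, -0.1108, 0.1158]
tool_rot: [-0.078, 0.997, 0.0, -0.001]
ft_force: [-2.1, 0.5, -1.6]
grip_width: 0.0608
grip_force: 1.2
```

```bash
python3 g.py -57 1 116 90
```

```text
t 18.925 stand [-74.1   1.1 115.8] ydir deg 89.88 F stand [-2.   0.8 -1.6] w 0.0608 q [-0.38  0.62  1.61 -0.    0.91 -2.1 ]
delta cm [-1.71 -0.01 -0.02] turn [ 0.0008 -0.0016 -0.002 ]
```

{"fn": "play_rows", "kwargs": {
  "gripper": [-0.4, -0.4, -0.4, -0.4, -0.4, -0.4, -0.4],
  "delta_pos": [
    [-0.4, -0.1, 0],
    [-0.8, -0.2, 0],
    [-1.2, -0.3, 0],
    [-1.5, -0.3, 0],
    [-1.8, -0.3, 0],
    [-2, -0.3, 0],
    [-2.1, -0.3, 0]
  ],
  "turn": [
    [0, 0, 0],
    [0, 0, 0],
    [0, 0, 0],
    [0, 0, 0],
    [0, 0, 0],
    [0, 0, 0],
    [0, 0, 0]
  ]
}}

```text
time: 19.8
position: [0.6012, -0.1117, 0.1164]
tool_rot: [-0.079, 0.997, -0.0, -0.003]
ft_force: [-8.5, -3.5, 3.8]
grip_width: 0.0612
grip_force: 5.0
```

```bash
python3 g.py
```

```text
t 19.8 stand [-56.1  -2.6 116.4] ydir deg 89.95 F stand [-8.9 -2.1  3.8] w 0.0612 q [-0.36  0.64  1.55 -0.    0.95 -2.09]
```

{"fn": "play_rows", "kwargs": {
  "gripper": [-0.4, -0.4, -0.4, -0.4, -0.4, -0.4, -0.4, -0.4],
  "delta_pos": [
    [-0.1, 0, 0],
    [-0.2, 0, 0],
    [-0.25, 0, 0],
    [-0.25, 0, 0],
    [-0.25, 0, 0],
    [-0.25, 0, 0],
    [-0.25, 0, 0],
    [-0.25, 0, 0]
  ],
  "turn": [
    [0, 0, 0],
    [0, 0, 0],
    [0, 0, 0],
    [0, 0, 0],
    [0, 0, 0],
    [0, 0, 0],
    [0, 0, 0],
    [0, 0, 0]
  ]
}}

```text
time: 20.8
position: [0.6011, -0.1117, 0.1164]
tool_rot: [-0.079, 0.997, -0.0, -0.006]
ft_force: [-13.7, -4.7, 7.4]
grip_width: 0.0609
grip_force: 7.1
```

```bash
python3 g.py
```

```text
t 20.8 stand [-56.1  -2.7 116.4] ydir deg 89.99 F stand [-14.2  -2.5   7.4] w 0.0609 q [-0.36  0.65  1.55 -0.01  0.96 -2.09]
```

{"fn": "play_rows", "kwargs": {
  "gripper": [-0.4, -0.4, -0.4, -0.4, -0.4],
  "delta_pos": [
    [-0.05, 0, 0],
    [-0.05, 0, 0],
    [-0.05, 0, 0],
    [-0.05, 0, 0],
    [-0.05, 0, 0]
  ],
  "turn": [
    [0, 0, 0],
    [0, 0, 0],
    [0, 0, 0],
    [0, 0, 0],
    [0, 0, 0]
  ]
}}

```text
time: 21.42
position: [0.6011, -0.1117, 0.1164]
tool_rot: [-0.079, 0.997, -0.0, -0.006]
ft_force: [-14.6, -4.6, 7.1]
grip_width: 0.0611
grip_force: 7.6
```

{"fn": "play_rows", "kwargs": {
  "gripper": [-0.4, -0.4, -0.4, -0.4, 0.1, 0.1, 0.1, 0.1, 0.1, 0.1, 0.1],
  "delta_pos": [
    [0.4, 0, 0],
    [1, 0, 0],
    [4, 0, 0],
    [5, 2, -5],
    [5, 7, -9],
    [4, 12, -9],
    [2, 14, -9],
    [2, 14, -9],
    [2, 14, -9],
    [2, 14, -9],
    [2, 14, -9]
  ],
  "turn": [
    [0, 0, 0],
    [0, 0, 0],
    [0, 0, 0],
    [0, 0, 0.17],
    [0, 0, 0.34],
    [0, 0, 0.51],
    [0, 0, 0.68],
    [0, 0, 0.85],
    [0, 0, 1.02],
    [0, 0, 1.19],
    [0, 0, 1.36]
  ]
}}

```text
time: 22.8
position: [0.5667, 0.0251, 0.207]
tool_rot: [0.569, 0.823, 0.001, 0.001]
ft_force: [0.1, 0.5, -0.9]
grip_width: 0.0392
grip_force: 0.0
```

```bash
python3 g.py 0 95 150 0
python3 - <<'E'
from rig import robot
import cv2,pickle
d={n:robot.camera(n) for n in("side","top")};pickle.dump(d,open("c3.pkl","wb"))
a=cv2.resize(d["side"]["color"][205:355,215:315,::-1],None,fx=4,fy=4,interpolation=cv2.INTER_CUBIC)
b=cv2.resize(d["top"]["color"][150:290,330:425,::-1],None,fx=4.2,fy=4.2,interpolation=cv2.INTER_CUBIC)
h=min(len(a),len(b));cv2.imwrite("pics/r1.png",cv2.hconcat([a[:h],b[:h]]))
E
```

```text
t 22.8 stand [-68.6 137.9 207. ] ydir deg 11.64 F stand [ 0.2  0.5 -0.9] w 0.0392 q [-0.15  0.47  1.6   0.    1.07 -0.51]
delta cm [-5.58  5.84  5.72] turn [2.600e-03 2.000e-04 2.031e-01]
```

View pics/r1.png

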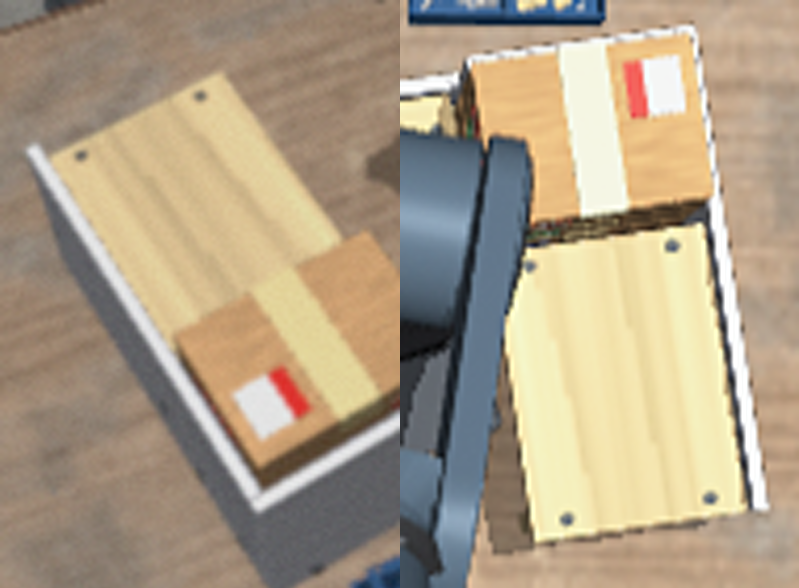

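Red is in the corner in both views. One last touch on its left face confirms it is against the side fence.

{"fn": "play_rows", "kwargs": {
  "gripper": [0.1, 0.1, 0.1, 0.1, 0.1, 0.1],
  "delta_pos": [
    [0, 3, 0],
    [-2, 5.8, 2],
    [-5, 5.8, 6],
    [-5.6, 5.8, 8.9],
    [-5.6, 5.8, 8.9],
    [-5.6, 5.8, 8.9]
  ],
  "turn": [
    [0, 0, 0.1],
    [0, 0, 0.2],
    [0, 0, 0.203],
    [0, 0, 0.203],
    [0, 0, 0.203],
    [0, 0, 0.203]
  ]
}}

```text
time: 23.65
position: [0.64, -0.0063, 0.1183]
tool_rot: [0.646, 0.763, 0.0, 0.0]
ft_force: [0.0, 0.0, 0.5]
grip_width: 0.0389
grip_force: 0.0
```

```bash
python3 g.py 0 71 118 0
```

```text
t 23.65 stand [ -1.1  95.3 118.3] ydir deg 0.42 F stand [0.  0.  0.5] w 0.0389 q [-0.18  0.67  1.48  0.    0.99 -0.35]
delta cm [-2.44  0.09  0.03] turn [ 0.0007 -0.0002  0.0072]
```

{"fn": "play_rows", "kwargs": {
  "gripper": [0.1, 0.1, 0.1, 0.1, 0.1, 0.1, 0.1, 0.1],
  "delta_pos": [
    [-0.8, 0, 0],
    [-1.5, 0, 0],
    [-1.9, 0, 0],
    [-2.2, 0, 0],
    [-2.4, 0, 0],
    [-2.6, 0.1, 0],
    [-2.7, 0.2, 0],
    [-2.7, 0.2, 0]
  ],
  "turn": [
    [0, 0, 0.007],
    [0, 0, 0.007],
    [0, 0, 0.007],
    [0, 0, 0.007],
    [0, 0, 0.007],
    [0, 0, 0.007],
    [0, 0, 0.007],
    [0, 0, 0.007]
  ]
}}

```text
time: 24.65
position: [0.6431, -0.03, 0.117]
tool_rot: [0.649, 0.761, -0.0, -0.004]
ft_force: [-3.1, 7.3, 4.1]
grip_width: 0.0393
grip_force: 3.6
```

```bash
python3 g.py
```

```text
t 24.65 stand [ -1.8  71.5 117. ] ydir deg -0.03 F stand [-1.9  7.7  4.1] w 0.0393 q [-0.22  0.68  1.47  0.    1.   -0.38]
```

{"fn": "play_rows", "kwargs": {
  "gripper": [0.1, 0.1, 0.1, 0.1, 0.1, 0.1, 0.1, 0.1, 0.1],
  "delta_pos": [
    [-0.1, 0, 0],
    [-0.2, 0, 0],
    [-0.3, 0, 0],
    [-0.35, 0, 0],
    [-0.35, 0, 0],
    [-0.35, 0, 0],
    [-0.35, 0, 0],
    [-0.35, 0, 0],
    [-0.35, 0, 0]
  ],
  "turn": [
    [0, 0, 0],
    [0, 0, 0],
    [0, 0, 0],
    [0, 0, 0],
    [0, 0, 0],
    [0, 0, 0],
    [0, 0, 0],
    [0, 0, 0],
    [0, 0, 0]
  ]
}}

```text
time: 25.78
position: [0.643, -0.0299, 0.117]
tool_rot: [0.649, 0.761, 0.001, -0.006]
ft_force: [-4.7, 14.4, 5.3]
grip_width: 0.0393
grip_force: 7.6
```

```bash
python3 g.py
```

```text
t 25.775 stand [ -1.9  71.6 117. ] ydir deg -0.03 F stand [-2.4 15.   5.3] w 0.0393 q [-0.22  0.68  1.47  0.01  1.01 -0.39]
```

{"fn": "play_rows", "kwargs": {
  "gripper": [0.1, 0.1, 0.1, 0.1, 0.1, 0.1, 0.1],
  "delta_pos": [
    [0.3, 0, 0],
    [0.8, 0, 0],
    [3, 0, 0],
    [8, 0, 0],
    [12, 0, -4],
    [14, 0, -8],
    [14, 0, -8]
  ],
  "turn": [
    [0, 0, 0],
    [0, 0, 0],
    [0, 0, 0],
    [0, 0, 0],
    [0, 0, 0],
    [0, 0, 0],
    [0, 0, 0]
  ]
}}

```text
time: 26.65
position: [0.6262, 0.1047, 0.2011]
tool_rot: [0.648, 0.761, 0.002, 0.002]
ft_force: [0.9, 0.1, 0.4]
grip_width: 0.0392
grip_force: 0.0
```

```bash
python3 g.py
python3 - <<'E'
from rig import robot
import cv2
d={n:robot.camera(n) for n in("side","top")}
a=cv2.resize(d["side"]["color"][225:355,215:345,::-1],None,fx=3,fy=3,interpolation=cv2.INTER_CUBIC)
b=cv2.resize(d["top"]["color"][150:280,300:425,::-1],None,fx=3,fy=3,interpolation=cv2.INTER_CUBIC)
cv2.imwrite("pics/r2.png",cv2.hconcat([a,b]))
E
```

```text
t 26.65 stand [  2.7 207.1 201.1] ydir deg 0.11 F stand [ 0.9 -0.   0.4] w 0.0392 q [-0.01  0.56  1.43  0.    1.14 -0.17]
```

View pics/r2.png

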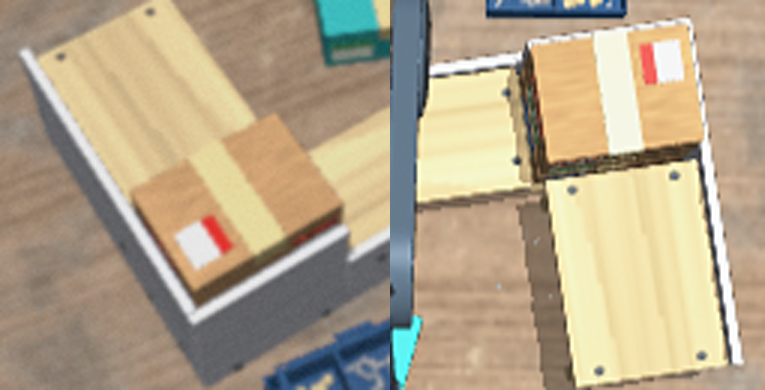

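The picture shows the red carton square in the corner against both fences, side crop (240,215), with the column aligned and the arm clear. Handing in.

```bash
python3 -c "
from rig import robot
print(robot.hand_in())"
```

```text
the job is handed in; nothing more can be done
None
```

I slid green onto blue, then red onto green, pressed each home with about 15 N, held briefly, and handed the job in at about 27 s; the last pictures show red square in the corner of both fences, but the hand-in returned no verdict.

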